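Refit the sprung plate carrier on the microplate shaker

TASK

Take the white carrier panel out of the drying rack, lay it flat on the dark mat with its black grip upward and let go of it. Then take it by the grip, hook its orange-striped edge under the blue lip of the shaker while the panel is tilted, push it back against the orange sprung bar and lower the other edge behind the yellow catch, so that it ends flat on the shaker's bed, let go, with the spring holding it under both lip and catch. Do not force it, and leave the other bench things where they are.

Things in the scene. Friction and masses are not known exactly. Their poses are not given: they have to be found in the camera images.
- panel: White rigid panel, 150 x 80 x 6 mm, about 0.15 kg. Origin: centre of the underside; x along the length to the rear (orange-striped) edge, y along the width, z out of the top face. On the top a black upright grip, centred at x = -25 mm, y = 0: 10 mm thick along x, 45 mm wide along y, its top 36 mm above the underside. At the start it stands on its long edge in the rack, y up, z (grip side) level.
- panel_rear (a point): Middle of the panel's rear lower edge (the end with the orange stripe, farther from the grip): x = +75 mm, y = 0, z = 0 of the panel.
- panel_front (a point): Middle of the panel's front lower edge (nearer the grip): x = -75 mm, y = 0, z = 0 of the panel.
- shaker: White microplate shaker, 280 x 200 x 54 mm, fixed. Origin: centre of its underside, on the bench; x points from its control face (robot side) to the lip, z up. On it a braked dark platform carries the nest (bed, lip, sprung bar, catch, rails). The platform has parked anywhere up to 12 mm either way along the shaker's x, fixed for the run and not reported: find it by touch or by eye.
- bed (a point): A point of the shaker (x = 20 mm, y = 0, 60 mm up, level with the bed, the platform's top): where the fitted panel's origin goes if the platform is parked at mid-travel; else up to 12 mm away along x. The fitted panel's x lies along the shaker's x. Grey side rails 6 mm tall on the bed, inner faces at y = -43 and +43 mm, from x = -25 to 75 mm at mid-travel.
- lip_mid (a point): A point of the shaker: the middle of the blue lip's free lower edge at mid-travel, x = 89 mm, 12 mm above the bed. The lip is 110 mm wide, 6 mm thick and reaches 38 mm further to +x; the space under it is open towards the nest. Only a panel tilted with its front edge raised (13 to 17 degrees) gets its rear edge under it; the fitted panel lies 6 mm under it.
- catch_mid (a point): A point of the shaker: inner top edge of the yellow nub at mid-travel, x = -51 mm. The nub, 50 mm wide, 8 to 12 mm above the bed, stands 4 mm inward from a blue wall (6 mm thick, 50 mm wide, 25 mm tall above the bed). To pass it the panel must press the sprung bar back 6 to 9 mm; let go, the bar pushes the lowered panel forward under the nub, against the wall.
- pusher (a joint): The sprung orange bar under the lip, 70 mm wide, from 1 to 10 mm above the bed: 0 = out, its front face 5 mm in from the lip's free edge (shaker x = 94 mm at mid-travel); grows as it is pushed towards +x, to a stop at 0.010 m. About 3 N to start, 6 N at the stop. It reads about 0.001 with the panel fitted.
- mat: Dark rubber mat, 200 x 220 x 3 mm, fixed flat on the bench. Origin: centre of its underside, x along the 200 mm side; its top is 3 mm up.
- rack: Blue drying rack, fixed. Base 140 x 180 mm, 12 mm thick, from x = -40 to 100 mm; origin on the bench below the middle of the panel's slot. The panel stands on the base between two pairs of posts (slot 8.6 mm wide along the rack's y, posts at y = -50 and 60 mm, 47 mm tall from the bench), grip towards the rack's -x, panel x towards the rack's -y; low end stops at y = 79 and -79 mm.
- spare_plate: Clear plate, 6 x 127 x 60 mm, standing on edge in the rack's second slot, 70 mm to the +x side of the panel's slot. Origin: middle of its lower edge. Leave it.
- microplate: White well plate 127 x 85 x 14 mm lying on the bench, origin under its centre. Leave it.
- tip_box: Clear box with red top, 122 x 87 x 69 mm, origin under its centre. Leave it.
- wash_bottle: White bottle 72 mm across, 150 mm tall, origin under its centre. Leave it.
- brown_bottle: Brown bottle 38 mm across, 70 mm tall, origin under its centre. Leave it.
- teal_bottle: Teal bottle 38 mm across, 70 mm tall, origin under its centre. Leave it.
- red_bottle: White bottle with red cap, 34 mm across, 65 mm tall, origin under its centre. Leave it.

How it is judged:
On the way, in this order (a step that is already met when the one before it is completed fails the run):
1. the panel lies flat on the mat, grip upward, let go (angle between panel's own z axis and vertical below 0.1 rad and contact force between panel and mat above 0.3 N and height (world z) of panel below 0.008 m and contact force between panel and the fingers below 0.05 N and linear speed of panel below 0.05 m/s), for 0.2 s.
2. the panel, tilted, has its rear edge under the lip and presses on the sprung bar (value of joint pusher above 0.0005 m and x of panel_rear in the frame of shaker above 0.08 m and z of panel_rear in the frame of shaker below 0.071 m), for 0.05 s.
At the end, for the whole second after the job is handed in: The panel lies flat (within 2 degrees) on the shaker's bed (within 3 mm), grip up, orange-striped edge under the lip, its origin within 16 mm of the point bed, held by the sprung bar (pressed 0.2 to 3 mm) against the front wall under the nub, at rest and released (value of joint pusher between 0.0002 and 0.003 m and x of panel_rear in the frame of shaker above 0.079 m and distance between panel and bed below 0.016 m and angle between panel's own z axis and vertical below 0.035 rad and z of panel in the frame of shaker between 0.057 and 0.0625 m and z of panel_front in the frame of shaker below 0.063 m and linear speed of panel below 0.02 m/s and contact force between panel and the fingers below 0.05 N); the robot touches nothing.
It fails at once if the panel is forced against the shaker with more than 80 N (contact force between panel and shaker above 80 N).
It fails at once if another loose thing on the bench or in the rack is moved by more than 30 mm (distance of any of microplate, tip_box, wash_bottle, brown_bottle, teal_bottle, red_bottle, spare_plate from where it was at the start of the episode above 0.03 m).
It also fails if it takes over 64 s, if anything falls off the work surface, if the arm or the gripper's body presses on something with over 40 N, if the wrist force passes 120 N, or if a joint passes its speed limit or range.

ROBOT

A 6-joint arm with a two-finger parallel gripper is mounted at the origin on the work surface. World frame = base frame: x ahead of the robot, y to its left, z up, the work surface at z = 0. Lengths are in m, angles in rad, forces in N, time in s.
With the tool pointing down it reaches from about 0.425 to 0.95 m from the base axis. Payload 14.7 kg.
Tool frame: the origin (TCP) lies at the very end of the fingers, on their centre line; the grasp point (between the pads) lies 19 mm behind it; z points along the fingers, y is the line along which they close (so a half turn about z gives the same grasp; the last joint's range is limited). The gripper opens to 85 mm and grips with 20 to 120 N. Pads are 22 mm wide; open, the fingers measure 114 mm over their backs; the gripper's body (76 mm by 85 mm) begins 54 mm behind the grasp point. The pads swing forward as they close: fully open they stand 13 mm farther back than shut.
Start: joints at [-0.047, 0.48, 1.596, -0, 1.065, -0.047], TCP at [0.65, 0, 0.231] pointing down, gripper open.
Joint ranges: [-2.75, 2.75], [-0.82, 2.05], [0.23, 2.67], [-1.56, 4.7], [0.09, 2.69], [-2.92, 2.92]. Speed limits (rad/s): [1.89, 1.89, 2.39, 3.01, 3.01, 3.01].

INTERFACE

Orientations are given as a unit quaternion [x, y, z, w].
In Python, from cell import env, camera, camera_model gives the robot as it stands.
- The arm moves only by the shell command python3 -m pendant 'ROWS' [FORCE]. ROWS is JSON, a list of rows, each an object with "travel": the shift along the tool's x, y, z each as a share of 10 cm, from -1 to 1, a list of three; "dr": the turn, a rotation vector about the tool's x, y, z each as a share of pi/2 rad, from -1 to 1, a list of three; "hand": the closure, from 0 (fully open) to 1 (shut). In form: [{"travel": [dx, dy, dz], "dr": [wx, wy, wz], "hand": hand}, ...]. A call has 1 to 8 rows; each row is the pose to reach, as a shift and turn from the pose commanded when the call began, along the tool's axes at that moment; what a row does not reach only later rows make up. A row lasts 1/8 s, in which the tool goes at most 62.5 mm and 10.7 degrees, less where a joint would pass 70% of its speed; a pose out of reach is approached as far as the arm can. A call with a number of a shift or a turn outside -1 to 1 is refused whole. A call with a gripper value outside its range is refused whole. The fingers move at their own pace and stop on an object; FORCE is the grip in N (left out, the last holds). Time passes only in rows, so rows that repeat a pose let the fingers close. It gives the time, the measured TCP pose, the force, the opening and the grip force at its end, in the units of the state.
- env.observe(): the state, without advancing time (a new reading comes with each control period).
- camera(name): name is "scene" or "side" or "wrist"; returns (picture, depth): 420x560x3 uint8, red, green, blue; 420x560 float32, m along the optical axis (not along the pixel's ray), 0 where there is no reading.
- camera_model(name): a dict with "mtx" (3x3 intrinsics, pixels), "distortion" ([k1, k2, p1, p2, k3] as OpenCV has them; the pictures are not rectified), "cam_to_world" (4x4, takes a point from camera to world coordinates); the wrist camera has in their place "tool_from_camera" (4x4, takes a point from camera to tool coordinates, whose origin is the TCP and whose axes are the flange's). Camera axes: x right, y up, looking along -z (the intrinsics and any distortion apply to the point x, -y, -z); pixel columns grow to the right and rows downward; lengths in m; the calibration is good to about 2 mm. A picture is of the moment at which its call begins: read the wrist's pose just before it. camera_model takes no time and is no camera call.
- env.job_done(): hands the job in; it is judged then, once.
The state is a dict: "time_s": time; "joint_positions": joint angles; "dq": joint speeds; "tau": joint torques, N m; "tcp_pos": TCP position; "ee_rot": TCP orientation; "wrist_force": force on the tool from outside, world axes, zero at the start; "wrist_torque": the same for the moment, N m; "finger_gap": finger opening in m; "gripper_force": force on a finger pad.
Only numpy, scipy, OpenCV 4.12 (cv2) and the standard library are available. Lean on these libraries where they do the work, as an engineer would, in place of code of your own. Each camera call takes 0.05 s, during which the arm holds its last target. There are 200 camera calls.

## Working session

There is one attempt and no reset: what is moved stays moved. The work goes in short steps, Python scripts to look and compute and a shell command to move; the robot and the scene stay as the last step left them, time stands still between calls to the robot, and variables do not carry over. Pictures are saved under pics/ and viewed, at most 10 in all, crops included, and the job is handed in when it is done.

```bash
ls; mkdir -p pics; cat > h.py <<'E'
import numpy as np, cv2
from cell import env, camera, camera_model
from scipy.spatial.transform import Rotation as R
def cloud(n):
    s=env.observe(); p,d=camera(n); m=camera_model(n)
    if n=="wrist":
        T=np.eye(4); T[:3,:3]=R.from_quat(s["ee_rot"]).as_matrix(); T[:3,3]=s["tcp_pos"]; T=T@np.array(m["tool_from_camera"])
    else: T=np.array(m["cam_to_world"])
    h,w=d.shape; uv=np.stack(np.meshgrid(np.arange(w),np.arange(h)),-1).reshape(-1,1,2).astype(np.float32)
    n2=cv2.undistortPoints(uv,np.array(m["mtx"]),np.array(m["distortion"])).reshape(h,w,2)
    P=np.stack([n2[...,0]*d,-n2[...,1]*d,-d],-1)@T[:3,:3].T+T[:3,3]
    P[d==0]=np.nan
    return p,P
def st():
    s=env.observe(); print(s["time_s"],np.round(s["tcp_pos"],4),np.round(s["ee_rot"],3),np.round(s["wrist_force"],1),s["finger_gap"],s["gripper_force"])
E
python3 - <<'E'
from h import *
st()
for n in ("scene","side"):
    p,P=cloud(n); np.savez(f"{n}.npz",p=p,P=P); cv2.imwrite(f"pics/{n}0.png",p[...,::-1])
    T=np.array(camera_model(n)["cam_to_world"]); print(T[:3,3],-T[:3,2])
E
```

```text
pics
0.0 [0.6496 0.     0.2307] [ 0.707  0.707 -0.    -0.   ] [-0.1  0.4  0.2] 0.08542519534919593 0.0
[1.24180435 0.59304394 0.73715638] [-0.53407246 -0.59833242 -0.59729802]
[ 0.30536833 -0.71300255  0.98558459] [ 0.28546572  0.55104641 -0.78412829]
```

View pics/scene0.png

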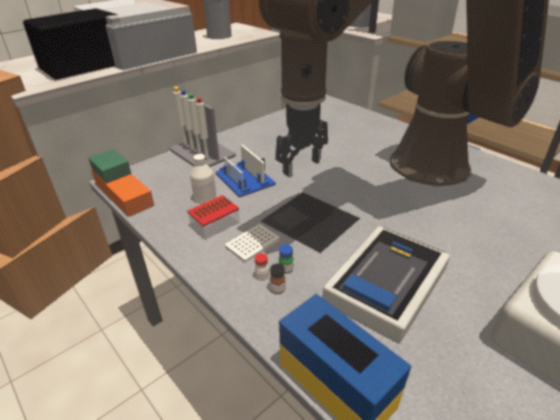

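View pics/side0.png

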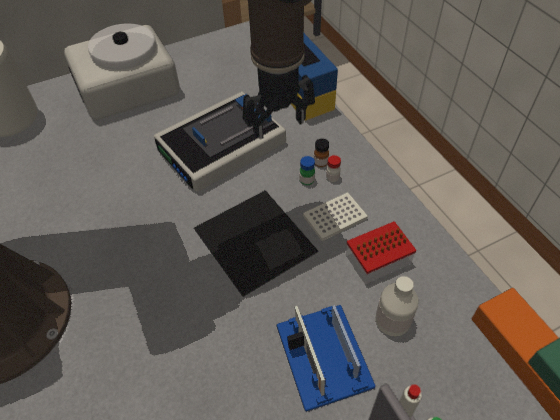

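The scene view shows the rack near (245,170), the mat near (305,220) and the shaker near (390,275). In the side view the panel stands in the rack's left slot, with its grip at (296,342) facing the robot. The shaker is at (220,140) with its lip on the far side.

```bash
python3 - <<'E'
from h import *
for n in ("scene","side"):
    z=np.load(n+".npz"); p=z["p"].astype(int); P=z["P"]; hsv=cv2.cvtColor(z["p"],cv2.COLOR_RGB2HSV).astype(int)
    X,Y,Z=P[...,0],P[...,1],P[...,2]; H,S,V=hsv[...,0],hsv[...,1],hsv[...,2]
    ws=(X>0.3)&(X<1.1)&(abs(Y)<0.7)&(Z<0.2)
    def rep(nm,m):
        if m.sum()<5: print(n,nm,m.sum()); return
        q=P[m]; (c,sz,a)=cv2.minAreaRect(q[:,:2].astype(np.float32)*1000)
        print(n,nm,m.sum(),"med",np.round(np.median(q,0),3),"rect",np.round(c,1),np.round(sz,1),round(a,1),"z",np.round(np.percentile(q[:,2],[2,98]),3))
    blue=(H>100)&(H<125)&(S>140)&ws
    k,l,s,c=cv2.connectedComponentsWithStats(blue.astype(np.uint8))
    for i in range(1,k):
        if s[i,4]>15: rep("blue px%s"%np.round(c[i]),l==i)
    dark=(V<45)&ws&(Z<0.012)
    k,l,s,c=cv2.connectedComponentsWithStats(dark.astype(np.uint8))
    for i in range(1,k):
        if s[i,4]>300: rep("dark px%s"%np.round(c[i]),l==i)
    yel=(H>18)&(H<32)&(S>140)&ws; 
    k,l,s,c=cv2.connectedComponentsWithStats(yel.astype(np.uint8))
    for i in range(1,k):
        if s[i,4]>8: rep("yel px%s"%np.round(c[i]),l==i)
    sh=ws&(Z>0.045)&(Z<0.075)&(Y<-0.02)
    k,l,s,c=cv2.connectedComponentsWithStats(sh.astype(np.uint8))
    for i in range(1,k):
        if s[i,4]>300: rep("h50 px%s"%np.round(c[i]),l==i)
    rk=ws&(Z>0.06)&(Z<0.1)&(Y>0.1)
    k,l,s,c=cv2.connectedComponentsWithStats(rk.astype(np.uint8))
    for i in range(1,k):
        if s[i,4]>20: rep("rack px%s"%np.round(c[i]),l==i)
p=[np.load(n+".npz")["p"] for n in ("scene","side")]
a=cv2.resize(p[0][120:210,190:300],None,fx=4,fy=4,interpolation=2)
b=cv2.resize(p[1][290:410,260:390],None,fx=3,fy=3,interpolation=2)
c=cv2.resize(p[0][215:330,310:460],None,fx=2.6,fy=2.6,interpolation=2)
o=np.zeros((600,800,3),np.uint8)
for im,(y,x) in ((a[:, :400],(0,0)),(b[:360,:390],(0,405)),(c[:235,:390],(362,0))): o[y:y+im.shape[0],x:x+im.shape[1]]=im
cv2.imwrite("pics/crop1.png",o[...,::-1])
E
```

```text
scene blue px[242. 182.] 414 med [ 0.578 -0.349  0.013] rect [ 570.5 -379.1] [177.3  94.1] 80.1 z [0.01  0.023]
scene blue px[268. 181.] 57 med [ 0.509 -0.291  0.013] rect [ 505.5 -299.5] [62.6 30.8] 43.2 z [0.01  0.024]
scene blue px[285. 249.] 83 med [0.74  0.04  0.071] rect [740.   38.6] [30.9 26.7] 63.2 z [0.069 0.074]
scene blue px[371. 291.] 571 med [0.704 0.272 0.079] rect [703.4 267.8] [ 36.9 106.2] 8.1 z [0.076 0.082]
scene blue px[349. 362.] 5834 med [0.912 0.386 0.141] rect [887.4 343.6] [215.7  97.9] 89.9 z [0.089 0.144]
scene yel px[400. 251.] 40 med [0.544 0.238 0.073] rect [543.6 236.8] [ 8.9 45.6] 8.1 z [0.07  0.075]
scene yel px[316. 388.] 1391 med [0.934 0.334 0.044] rect [934.3 332.7] [197.3   4.3] 89.9 z [0.009 0.07 ]
scene yel px[390. 409.] 201 med [0.873 0.451 0.053] rect [879.4 450.5] [ 1.7 70.3] 90.0 z [0.019 0.071]
scene h50 px[125. 187.] 1004 med [ 0.904 -0.515  0.061] rect [ 895.5 -570.7] [252.6  92. ] 89.5 z [0.047 0.073]
scene h50 px[212. 211.] 916 med [ 0.773 -0.229  0.058] rect [ 766.1 -241.8] [ 92.4 124.3] 86.9 z [0.047 0.071]
scene rack px[384. 277.] 
[... 1508 characters left out ...]
393  0.066] rect [ 587.  -384.1] [130.5  22.3] 80.4 z [0.046 0.074]
side h50 px[303. 349.] 374 med [ 0.506 -0.351  0.061] rect [ 500.5 -372.3] [148.2  33.2] 82.6 z [0.046 0.075]
side rack px[128.  87.] 1264 med [0.441 0.492 0.08 ] rect [419.4 523.1] [139.6 302.7] 61.3 z [0.061 0.1  ]
side rack px[325.  91.] 257 med [0.901 0.23  0.082] rect [901.3 230.9] [70.1 10.9] 0.9 z [0.062 0.099]
side rack px[300.  94.] 47 med [0.837 0.248 0.082] rect [836.4 251.4] [35.5  4.1] 89.1 z [0.063 0.099]
side rack px[220. 128.] 1080 med [0.602 0.244 0.062] rect [621.5 247.9] [189.5 130.3] 10.9 z [0.06  0.084]
side rack px[267. 121.] 49 med [0.722 0.213 0.063] rect [717.7 207.6] [33.8 23.3] 64.1 z [0.06  0.079]
```

View pics/crop1.png

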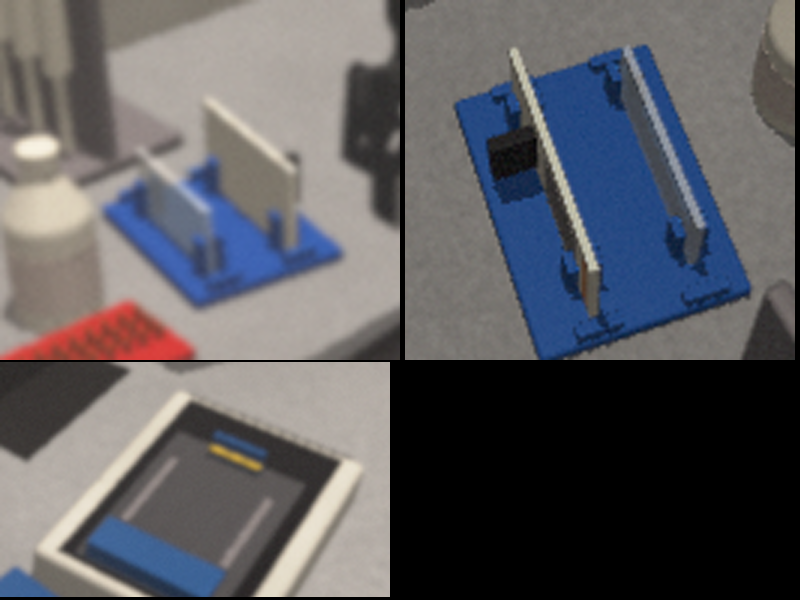

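The crops confirm the layout. The panel's grip faces the robot side of the rack, and the orange stripe is at the rack's -y end. The shaker's lip is on the far side and its catch is nearest the robot. I'll write a target helper and go to the pre-pick pose, with the tool at 40° below horizontal.

```bash
cat >> h.py <<'E'
def go(pos,M):
    s=env.observe(); Rm=R.from_quat(s["ee_rot"]).as_matrix()
    t=Rm.T@(np.array(pos)-s["tcp_pos"])/0.1; r=R.from_matrix(Rm.T@M).as_rotvec()
    print("t",s["time_s"],"travel",np.round(t,3),"dr",np.round(r/(np.pi/2),3),"rows>=",round(max(np.linalg.norm(t)*100/62.5,np.degrees(np.linalg.norm(r))/10.7),1))
RY=np.radians(-9.6); rx=np.array([np.cos(RY),np.sin(RY),0]); ry=np.array([-np.sin(RY),np.cos(RY),0]); ez=np.array([0,0,1.])
R0=np.array([.518,-.3738,0])
def rk(x,y,z): return R0+x*rx+y*ry+z*ez
def pickM(A):
    A=np.radians(A); z=np.cos(A)*rx-np.sin(A)*ez; y=-ry; return np.stack([np.cross(y,z),y,z],1)
E
python3 - <<'E'
from h import *
M=pickM(40); go(rk(-.012,.025,.043)-0.11*M[:,2]+np.array([0,0,.0]),M)
E
```

```text
t 0.1 travel [-3.332 -2.222  1.172] dr [-0.48   0.406  1.028] rows>= 10.1
```

```bash
r='{"travel":[-1,-0.67,0.1],"dr":[-0.24,0.2,0.51],"hand":0.72}'; python3 -m pendant '[{"travel":[-1,-0.67,0.1],"dr":[-0.24,0.2,0.51],"hand":0.72},{"travel":[-1,-0.67,0.1],"dr":[-0.24,0.2,0.51],"hand":0.72},{"travel":[-1,-0.67,0.1],"dr":[-0.24,0.2,0.51],"hand":0.72},{"travel":[-1,-0.67,0.1],"dr":[-0.24,0.2,0.51],"hand":0.72},{"travel":[-1,-0.67,0.1],"dr":[-0.24,0.2,0.51],"hand":0.72},{"travel":[-1,-0.67,0.1],"dr":[-0.24,0.2,0.51],"hand":0.72}]' 40
python3 - <<'E'
from h import *
st(); print(env.observe()["joint_positions"])
M=pickM(40); go(rk(-.012,.025,.043)-0.11*M[:,2],M)
E
```

```text
time_s: 0.85
tcp_pos: [0.5812, -0.0998, 0.2205]
ee_rot: [0.904, 0.357, 0.235, 0.021]
wrist_force: [0.2, 0.8, -0.3]
finger_gap: 0.024
gripper_force: 0.0
0.85 [ 0.5812 -0.0998  0.2205] [0.904 0.357 0.235 0.021] [ 0.2  0.8 -0.3] 0.024019847447527685 0.0
[-0.40908087  0.26592357  2.10780323  0.67867873  0.48768426 -0.15211767]
t 0.85 travel [-2.943  0.539 -0.031] dr [-0.24   0.204  0.517] rows>= 5.1
```

```bash
python3 -m pendant '[{"travel":[-1,0.18,0],"dr":[-0.24,0.2,0.51],"hand":0.72},{"travel":[-1,0.18,0],"dr":[-0.24,0.2,0.51],"hand":0.72},{"travel":[-1,0.18,0],"dr":[-0.24,0.2,0.51],"hand":0.72},{"travel":[-1,0.18,0],"dr":[-0.24,0.2,0.51],"hand":0.72},{"travel":[-1,0.18,0],"dr":[-0.24,0.2,0.51],"hand":0.72},{"travel":[-1,0.18,0],"dr":[-0.24,0.2,0.51],"hand":0.72}]'
python3 - <<'E'
from h import *
print(env.observe()["joint_positions"])
M=pickM(40); go(rk(-.012,.025,.043)-0.11*M[:,2],M)
E
```

```text
time_s: 1.6
tcp_pos: [0.5355, -0.1752, 0.1857]
ee_rot: [0.919, 0.03, 0.393, 0.024]
wrist_force: [0.1, 0.5, 0.5]
finger_gap: 0.0238
gripper_force: 0.0
[-0.65749027  0.36129949  2.47580043  2.26166405  0.58554396 -1.33990255]
t 1.6 travel [-1.381  1.487 -0.255] dr [-0.068  0.037  0.119] rows>= 3.3
```

```bash
python3 -m pendant '[{"travel":[-0.5,0.9,-0.1],"dr":[-0.07,0.04,0.12],"hand":0.72},{"travel":[-0.9,1,-0.2],"dr":[-0.07,0.04,0.12],"hand":0.72},{"travel":[-0.9,1,-0.2],"dr":[-0.07,0.04,0.12],"hand":0.72},{"travel":[-0.9,1,-0.2],"dr":[-0.07,0.04,0.12],"hand":0.72}]'
python3 - <<'E'
from h import *
print(env.observe()["joint_positions"])
M=pickM(40); go(rk(-.012,.025,.043)-0.11*M[:,2],M)
M=pickM(40); go(rk(-.012,.025,.043)-0.07*M[:,2],M)
p,P=cloud("wrist"); np.savez("w1.npz",p=p,P=P); cv2.imwrite("pics/w1.png",p[...,::-1])
E
```

```text
time_s: 2.1
tcp_pos: [0.4612, -0.2817, 0.1403]
ee_rot: [0.902, -0.078, 0.422, 0.036]
wrist_force: [-0.1, 0.1, 0.5]
finger_gap: 0.024
gripper_force: 0.0
[-1.016539    0.55864915  2.5617356   2.28188078  0.86115905 -1.54885134]
t 2.1 travel [-0.362  0.565 -0.02 ] dr [ 0.001 -0.002 -0.002] rows>= 1.1
t 2.1 travel [-0.363  0.564  0.38 ] dr [ 0.001 -0.002 -0.002] rows>= 1.2
```

View pics/w1.png

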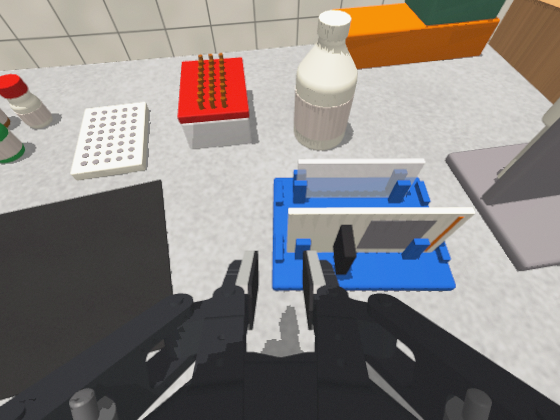

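The wrist view shows the panel in the rack, spanning (290–470, 210). The black grip is at (345,250), just right of the fingers' centre line.

```bash
python3 - <<'E'
from h import *
z=np.load("w1.npz"); p,P=z["p"],z["P"]
q=(P-R0)@np.stack([rx,ry,ez],1)
V=p.max(-1)
g=np.zeros(V.shape,bool); g[215:275,328:362]=1; g&=(V<60)
print("grip",np.round(np.nanpercentile(q[g],[3,25,50,75,97],axis=0),4))
pn=np.zeros(V.shape,bool); pn[205:250,285:475]=1; pn&=(q[...,2]>.05)&(p.min(-1)>100)&(q[...,0]<.03)
print("panel",np.round(np.nanpercentile(q[pn],[2,25,50,75,98],axis=0),4)); 
b=q[pn]; print("slope x(y)",np.polyfit(b[:,1],b[:,0],1))
go(rk(-.012,.025,.043)-0.04*pickM(40)[:,2],pickM(40))
E
```

```text
grip [[-0.0355  0.0214  0.034 ]
 [-0.0335  0.0245  0.0516]
 [-0.0251  0.0279  0.0685]
 [-0.0159  0.0294  0.0732]
 [-0.0073  0.0297  0.0743]]
panel [[-0.0068 -0.0725  0.052 ]
 [-0.006  -0.037   0.0717]
 [-0.0055  0.0132  0.0843]
 [-0.0048  0.0464  0.091 ]
 [-0.0009  0.0722  0.0923]]
slope x(y) [ 0.0013647 -0.0051074]
t 2.15 travel [-0.37   0.57   0.681] dr [ 0.001 -0.002 -0.001] rows>= 1.5
```

```bash
python3 -m pendant '[{"travel":[-0.38,0.57,0.3],"dr":[0,0,0],"hand":0.72},{"travel":[-0.38,0.57,0.5],"dr":[0,0,0],"hand":0.72},{"travel":[-0.38,0.57,0.75],"dr":[0,0,0],"hand":0.72},{"travel":[-0.38,0.57,0.75],"dr":[0,0,0],"hand":0.72}]'
python3 - <<'E'
from h import *
go(rk(-.014,.025,.043),pickM(40))
E
```

```text
time_s: 2.65
tcp_pos: [0.4856, -0.3412, 0.0633]
ee_rot: [0.903, -0.076, 0.422, 0.036]
wrist_force: [0.4, 0.3, 0.0]
finger_gap: 0.0236
gripper_force: 0.0
t 2.65 travel [-0.006  0.017  0.31 ] dr [ 0.    -0.001  0.   ] rows>= 0.5
```

```bash
python3 -m pendant '[{"travel":[0,0.015,0.15],"dr":[0,0,0],"hand":0.72},{"travel":[0,0.015,0.31],"dr":[0,0,0],"hand":0.72},{"travel":[0,0.015,0.31],"dr":[0,0,0],"hand":0.72},{"travel":[0,0.015,0.31],"dr":[0,0,0],"hand":1},{"travel":[0,0.015,0.31],"dr":[0,0,0],"hand":1},{"travel":[0,0.015,0.31],"dr":[0,0,0],"hand":1},{"travel":[0,0.015,0.31],"dr":[0,0,0],"hand":1}]' 50
python3 - <<'E'
from h import *
go(rk(-.014,.025,.163),pickM(40))
E
```

```text
time_s: 3.52
tcp_pos: [0.5062, -0.3479, 0.0434]
ee_rot: [0.903, -0.078, 0.421, 0.036]
wrist_force: [0.3, 1.0, -0.3]
finger_gap: 0.0095
gripper_force: 51.3
t 3.525 travel [ 0.929 -0.015 -0.753] dr [ 0.002 -0.    -0.002] rows>= 1.9
```

```bash
python3 -m pendant '[{"travel":[0.15,0,-0.126],"dr":[0,0,0],"hand":1},{"travel":[0.31,0,-0.26],"dr":[0,0,0],"hand":1},{"travel":[0.46,0,-0.386],"dr":[0,0,0],"hand":1},{"travel":[0.7,0,-0.58],"dr":[0,0,0],"hand":1},{"travel":[0.95,0,-0.79],"dr":[0,0,0],"hand":1},{"travel":[0.95,0,-0.79],"dr":[0,0,0],"hand":1}]'
python3 - <<'E'
from h import *
# placed pose: rotate pick about rack y so panel z up; choose panel x yaw on mat
def placeM(A,yaw):  # panel axes
    px=np.array([np.cos(yaw),np.sin(yaw),0]); py=np.cross(ez,px)
    A=np.radians(A); z=-np.cos(A)*ez-np.sin(A)*py   # tool z in panel coords: pick rx=-pz, -up=-py
    return np.stack([np.cross(px,z),px,z],1)
print(env.observe()["joint_positions"])
for yaw in (-99.6,-60,0):
    M=placeM(40,np.radians(yaw)); px=M[:,1]; print(yaw)
    # pad centre over panel x=-25
    go(np.array([.548,-.065,.003])-0.025*px+np.array([0,0,.10]),M)
E
```

```text
time_s: 4.28
tcp_pos: [0.5072, -0.3487, 0.1694]
ee_rot: [0.902, -0.077, 0.422, 0.038]
wrist_force: [-0.1, -0.4, -1.8]
finger_gap: 0.0092
gripper_force: 51.4
[-1.00450746  0.49185134  2.3694062   2.08642762  0.70935419 -1.2556952 ]
-99.6
t 4.275 travel [-0.558 -3.117  0.353] dr [ 0.002 -1.002 -0.003] rows>= 8.4
-60
t 4.275 travel [-0.66  -3.058  0.231] dr [ 0.045 -0.957 -0.488] rows>= 9.0
0
t 4.275 travel [-0.716 -2.824  0.166] dr [ 0.108 -0.715 -1.197] rows>= 11.8
```

```bash
python3 -m pendant '[{"travel":[0,-0.5,0],"dr":[0,0,0],"hand":1},{"travel":[0,-1,0],"dr":[0,0,0],"hand":1},{"travel":[0,-1,0],"dr":[0,0,0],"hand":1}]'
python3 -m pendant '[{"travel":[0,-0.5,0],"dr":[0,-0.1,0],"hand":1},{"travel":[0,-1,0],"dr":[0,-0.2,0],"hand":1},{"travel":[0,-1,0],"dr":[0,-0.3,0],"hand":1},{"travel":[0,-1,0],"dr":[0,-0.3,0],"hand":1},{"travel":[0,-1,0],"dr":[0,-0.3,0],"hand":1}]'
python3 - <<'E'
from h import *
st(); print(env.observe()["joint_positions"])
E
```

```text
time_s: 4.65
tcp_pos: [0.5232, -0.2453, 0.1654]
ee_rot: [0.904, -0.077, 0.42, 0.035]
wrist_force: [-0.4, -1.1, -1.4]
finger_gap: 0.0094
gripper_force: 51.4
time_s: 5.28
tcp_pos: [0.5322, -0.1244, 0.1533]
ee_rot: [0.962, -0.067, 0.261, -0.047]
wrist_force: [-0.3, 1.4, -1.0]
finger_gap: 0.0091
gripper_force: 51.4
5.275 [ 0.5322 -0.1244  0.1533] [ 0.962 -0.067  0.261 -0.047] [-0.3  1.4 -1. ] 0.009109741656370967 51.40211641788483
[-0.48205352  0.33182989  2.32864444  1.49736911  0.29052728 -0.19849662]
```

```bash
cat >> h.py <<'E'
def placeM(A,yaw):
    px=np.array([np.cos(yaw),np.sin(yaw),0]); py=np.cross(ez,px)
    A=np.radians(A); z=-np.cos(A)*ez-np.sin(A)*py
    return np.stack([np.cross(px,z),px,z],1)
E
python3 -m pendant '[{"travel":[0,0,-0.2],"dr":[0,-0.1,0],"hand":1},{"travel":[0,0,-0.2],"dr":[0,-0.2,0],"hand":1},{"travel":[0,0,-0.2],"dr":[0,-0.3,0],"hand":1},{"travel":[0,0,-0.2],"dr":[0,-0.3,0],"hand":1},{"travel":[0,0,-0.2],"dr":[0,-0.3,0],"hand":1},{"travel":[0,0,-0.2],"dr":[0,-0.3,0],"hand":1}]'
python3 - <<'E'
from h import *
st(); print(env.observe()["joint_positions"])
M=placeM(40,np.radians(-99.6)); px=M[:,1]
go(np.array([.548,-.065,.003])-0.025*px+np.array([0,0,.10]),M)
E
```

```text
time_s: 6.02
tcp_pos: [0.5233, -0.1272, 0.1709]
ee_rot: [0.996, -0.054, 0.029, -0.06]
wrist_force: [0.1, -0.1, -2.9]
finger_gap: 0.0093
gripper_force: 51.4
6.025 [ 0.5233 -0.1272  0.1709] [ 0.996 -0.054  0.029 -0.06 ] [ 0.1 -0.1 -2.9] 0.009294611105506476 51.39828443527222
[-0.3865398   0.39032057  1.94128269  0.18490555  0.80280101  1.1648318 ]
t 6.025 travel [ 0.154 -0.804  0.793] dr [-0.063 -0.474  0.064] rows>= 4.1
```

```bash
python3 -m pendant '[{"travel":[0.15,-0.8,0.4],"dr":[-0.03,-0.1,0.03],"hand":1},{"travel":[0.15,-0.8,0.5],"dr":[-0.06,-0.2,0.06],"hand":1},{"travel":[0.15,-0.8,0.6],"dr":[-0.063,-0.3,0.064],"hand":1},{"travel":[0.15,-0.8,0.79],"dr":[-0.063,-0.4,0.064],"hand":1},{"travel":[0.15,-0.8,0.79],"dr":[-0.063,-0.474,0.064],"hand":1},{"travel":[0.15,-0.8,0.79],"dr":[-0.063,-0.474,0.064],"hand":1},{"travel":[0.15,-0.8,0.79],"dr":[-0.063,-0.474,0.064],"hand":1}]'
python3 - <<'E'
from h import *
st(); print(env.observe()["joint_positions"])
M=placeM(40,np.radians(-99.6)); px=M[:,1]
go(np.array([.548,-.065,.003])-0.025*px+np.array([0,0,.045]),M)
p,P=cloud("side"); cv2.imwrite("pics/s2.png",cv2.resize(p[150:330,150:390],None,fx=3,fy=3,interpolation=2)[...,::-1])
E
```

```text
time_s: 6.9
tcp_pos: [0.5506, -0.0392, 0.1035]
ee_rot: [0.937, -0.078, -0.338, -0.03]
wrist_force: [0.6, -0.0, -1.3]
finger_gap: 0.0089
gripper_force: 51.5
6.9 [ 0.5506 -0.0392  0.1035] [ 0.937 -0.078 -0.338 -0.03 ] [ 0.6 -0.  -1.3] 0.00887621802664893 51.458532214164734
[-0.13990818  0.88695104  1.36454466  0.0206851   1.58321999  1.59069717]
t 6.9 travel [0.368 0.011 0.415] dr [-0.002 -0.003  0.001] rows>= 0.9
```

View pics/s2.png

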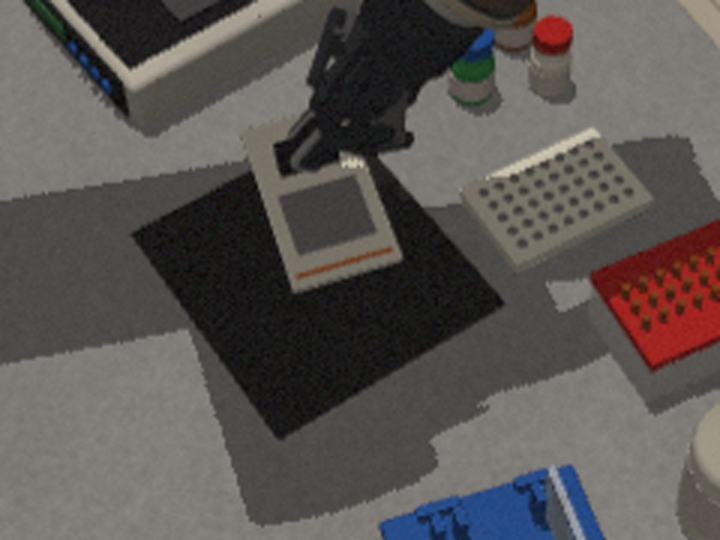

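The panel is level and hangs over the mat, with its striped edge near (345,262) in the crop. Next I lower it.

```bash
python3 -m pendant '[{"travel":[0.2,0,0.23],"dr":[0,0,0],"hand":1},{"travel":[0.4,0.01,0.45],"dr":[0,0,0],"hand":1},{"travel":[0.5,0.01,0.565],"dr":[0,0,0],"hand":1},{"travel":[0.53,0.01,0.6],"dr":[0,0,0],"hand":1},{"travel":[0.54,0.01,0.61],"dr":[0,0,0],"hand":1},{"travel":[0.54,0.01,0.61],"dr":[0,0,0],"hand":1},{"travel":[0.54,0.01,0.61],"dr":[0,0,0],"hand":1}]'
```

```text
time_s: 7.82
tcp_pos: [0.5535, -0.04, 0.023]
ee_rot: [0.937, -0.078, -0.339, -0.03]
wrist_force: [0.2, 0.3, -2.7]
finger_gap: 0.0091
gripper_force: 51.3
```

```bash
python3 -m pendant '[{"travel":[0.007,0,0.008],"dr":[0,0,0],"hand":1},{"travel":[0.014,0,0.016],"dr":[0,0,0],"hand":1},{"travel":[0.014,0,0.016],"dr":[0,0,0],"hand":1}]'; python3 -m pendant '[{"travel":[0.007,0,0.008],"dr":[0,0,0],"hand":1},{"travel":[0.014,0,0.016],"dr":[0,0,0],"hand":1},{"travel":[0.014,0,0.016],"dr":[0,0,0],"hand":1}]'
```

```text
time_s: 8.2
tcp_pos: [0.5535, -0.04, 0.0211]
ee_rot: [0.937, -0.078, -0.339, -0.03]
wrist_force: [2.9, -0.1, 9.9]
finger_gap: 0.0091
gripper_force: 52.9
time_s: 8.57
tcp_pos: [0.5544, -0.0401, 0.0194]
ee_rot: [0.937, -0.078, -0.338, -0.03]
wrist_force: [7.5, -1.0, 14.1]
finger_gap: 0.0094
gripper_force: 54.2
```

```bash
python3 -m pendant '[{"travel":[0,0,-0.02],"dr":[0,0,0],"hand":0.6},{"travel":[0,0,-0.02],"dr":[0,0,0],"hand":0.6},{"travel":[0,0,-0.02],"dr":[0,0,0],"hand":0.6},{"travel":[0,0,-0.3],"dr":[0,0,0],"hand":0.6},{"travel":[0,0,-0.6],"dr":[0,0,0],"hand":0.6},{"travel":[0,0,-1],"dr":[0,0,0],"hand":0.6},{"travel":[0,0,-1],"dr":[0,0,0],"hand":0.6}]'
python3 - <<'E'
from h import *
print(env.observe()["joint_positions"])
p,P=cloud("wrist"); np.savez("w2.npz",p=p,P=P); cv2.imwrite("pics/w2.png",p[...,::-1])
go([.556,-.04,.12],placeM(0,np.radians(-99.6)))
E
```

```text
time_s: 9.45
tcp_pos: [0.6186, -0.0513, 0.0967]
ee_rot: [0.938, -0.078, -0.337, -0.03]
wrist_force: [-0.2, -0.1, -0.8]
finger_gap: 0.0343
gripper_force: 0.0
[-0.14254316  0.98376739  1.14950992  0.01857776  1.69830868  1.59055129]
t 9.5 travel [-0.635 -0.007  0.207] dr [-0.002  0.441  0.001] rows>= 3.7
```

View pics/w2.png

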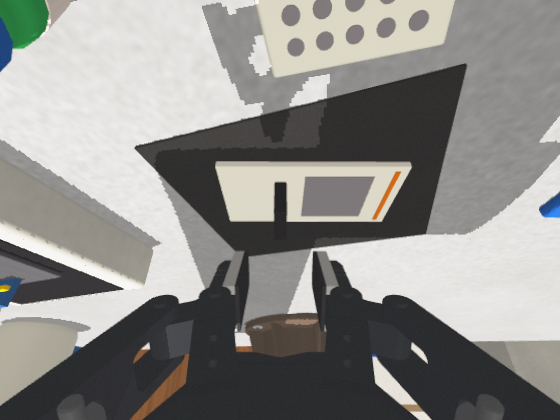

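The panel lies flat on the mat, spanning (215–410, 162–222), with the stripe at (387,195) and the grip at (280,210).

```bash
python3 - <<'E'
from h import *
z=np.load("w2.npz"); p,P=z["p"],z["P"]
w=np.zeros(p.shape[:2],bool); w[155:228,205:420]=1; w&=(P[...,2]>.006)&(P[...,2]<.013)
q=P[w]; c,s,a=cv2.minAreaRect((q[:,:2]*1000).astype(np.float32)); print(c,s,a,np.median(q[:,2]))
g=np.zeros_like(w); g[175:240,268:295]=1; g&=(P[...,2]>.02)&(p.max(-1)<90)
q=P[g]; c,s,a=cv2.minAreaRect((q[:,:2]*1000).astype(np.float32)); print(c,s,a,np.percentile(q[:,2],[5,95]))
E
```

```text
(559.2669677734375, -66.3451156616211) (149.6502685546875, 82.07356262207031) 80.18519592285156 0.009185330844370787
(563.9141845703125, -41.924285888671875) (9.677728652954102, 44.84682083129883) 80.58460998535156 [0.02236592 0.03957898]
```

```bash
python3 -m pendant '[{"travel":[-0.1,0,-0.1],"dr":[0,0.1,0],"hand":0.6},{"travel":[-0.3,0,0],"dr":[0,0.22,0],"hand":0.6},{"travel":[-0.57,-0.02,0.2],"dr":[0,0.33,0],"hand":0.6},{"travel":[-0.57,-0.02,0.2],"dr":[0,0.44,0],"hand":0.6},{"travel":[-0.57,-0.02,0.2],"dr":[0,0.441,0],"hand":0.6},{"travel":[-0.57,-0.02,0.2],"dr":[0,0.441,0],"hand":0.6}]'
python3 - <<'E'
from h import *
go([.5637,-.0417,.014],placeM(0,np.radians(-99.6)))
E
```

```text
time_s: 10.25
tcp_pos: [0.5603, -0.0394, 0.1161]
ee_rot: [0.996, -0.084, -0.002, -0.002]
wrist_force: [0.7, -0.0, -0.2]
finger_gap: 0.0343
gripper_force: 0.0
t 10.25 travel [0.04  0.02  1.021] dr [-0.002  0.002  0.   ] rows>= 1.6
```

```bash
python3 -m pendant '[{"travel":[0.04,0.02,0.3],"dr":[0,0,0],"hand":0.6},{"travel":[0.04,0.02,0.7],"dr":[0,0,0],"hand":0.6},{"travel":[0.04,0.02,0.9],"dr":[0,0,0],"hand":0.6},{"travel":[0.04,0.02,1],"dr":[0,0,0],"hand":0.6},{"travel":[0.04,0.02,1],"dr":[0,0,0],"hand":0.6},{"travel":[0.04,0.02,1],"dr":[0,0,0],"hand":1},{"travel":[0.04,0.02,1],"dr":[0,0,0],"hand":1},{"travel":[0.04,0.02,1],"dr":[0,0,0],"hand":1}]' 60
python3 -m pendant '[{"travel":[0,0,0],"dr":[0,0,0],"hand":1},{"travel":[0,0,-0.3],"dr":[0,0,0],"hand":1},{"travel":[0,0,-0.7],"dr":[0,0,0],"hand":1},{"travel":[0,0,-1],"dr":[0,0,0],"hand":1},{"travel":[0,0,-1],"dr":[0,0,0],"hand":1},{"travel":[0,0,-1],"dr":[0,0,0],"hand":1}]'
```

```text
time_s: 11.25
tcp_pos: [0.565, -0.0419, 0.017]
ee_rot: [0.996, -0.084, -0.0, -0.002]
wrist_force: [-0.2, 0.5, 7.8]
finger_gap: 0.0085
gripper_force: 59.5
time_s: 12.0
tcp_pos: [0.564, -0.0421, 0.1157]
ee_rot: [0.996, -0.084, -0.001, -0.002]
wrist_force: [-0.1, -0.6, -2.0]
finger_gap: 0.0086
gripper_force: 58.9
```

```bash
python3 - <<'E'
from h import *
# refine the shaker pose from the first scene/side clouds
for n in ("scene","side"):
    z=np.load(n+".npz"); p=z["p"]; P=z["P"]; X,Y,Z=np.moveaxis(P,-1,0); hsv=cv2.cvtColor(p,cv2.COLOR_RGB2HSV).astype(int)
    ins=(X>.42)&(X<.8)&(Y>.08)&(Y<.42)
    b=ins&(Z>.02)&(Z<.09)
    h=ins&(Z>.03)&(Z<.058)
    for nm,m in (("all",b),("rim",h&(p.min(-1)>110))):
        c,s,a=cv2.minAreaRect((P[m][:,:2]*1000).astype(np.float32)); print(n,nm,np.round(c,1),np.round(s,1),round(a,1),np.round(np.median(P[m][:,2]),4))
E
```

```text
scene all [617.8 200.4] [318.3 299.4] 10.5 0.0573
scene rim [616.5 202.9] [316.6 293.9] 10.5 0.0548
side all [617.6 200.9] [316.4 298.4] 9.9 0.0549
side rim [599.1 247.1] [277.9 201.4] 10.6 0.0534
```

```bash
cat >> h.py <<'E'
S0=np.array([.5991,.2471,0]); SY=np.radians(10.55); sx=np.array([np.cos(SY),np.sin(SY),0]); sy=np.array([-np.sin(SY),np.cos(SY),0])
GY=-0.001; GZ=.014   # panel origin in tool x, underside below TCP
def pan(th):
    th=np.radians(th); px=np.cos(th)*sx-np.sin(th)*ez; pz=np.cos(th)*ez+np.sin(th)*sx
    return np.stack([sy,px,-pz],1)
def rear(x,y,z,th):   # rear lower edge at shaker coords
    M=pan(th); go(S0+x*sx+y*sy+z*ez-M@np.array([GY,.1,GZ]),M)
def where():
    s=env.observe(); M=R.from_quat(s["ee_rot"]).as_matrix(); r=s["tcp_pos"]+M@np.array([GY,.1,GZ])-S0; f=r-.15*M[:,1]
    print("rear",np.round([r@sx*1e3,r@sy*1e3,r[2]*1e3],1),"front",np.round([f@sx*1e3,f@sy*1e3,f[2]*1e3],1),"tilt",np.round(np.degrees(-np.arcsin(M[2,1])),2),"F shaker",np.round([s["wrist_force"]@sx,s["wrist_force"]@sy,s["wrist_force"][2]],1))
E
python3 - <<'E'
from h import *
print(env.observe()["joint_positions"])
rear(.07,.0005,.12,0); rear(.07,.0005,.12,15)
E
```

```text
[-0.13014837  0.50898918  1.89615484  0.00460935  0.73873279  1.60484751]
t 12.0 travel [-0.424 -2.821 -0.173] dr [-3.000e-03 -1.000e-03 -1.224e+00] rows>= 10.3
t 12.0 travel [-0.359 -2.846 -0.428] dr [ 0.109 -0.161 -1.216] rows>= 10.4
```

```bash
python3 -m pendant '[{"travel":[-0.1,-0.3,-0.3],"dr":[0,0,-0.1],"hand":1},{"travel":[-0.1,-0.6,-0.4],"dr":[0,0,-0.2],"hand":1},{"travel":[-0.1,-1,-0.4],"dr":[0,0,-0.3],"hand":1},{"travel":[-0.1,-1,-0.4],"dr":[0,0,-0.4],"hand":1},{"travel":[-0.1,-1,-0.4],"dr":[0,0,-0.5],"hand":1},{"travel":[-0.1,-1,-0.4],"dr":[0,0,-0.6],"hand":1},{"travel":[-0.1,-1,-0.4],"dr":[0,0,-0.6],"hand":1}]'
python3 - <<'E'
from h import *
rear(.07,.0005,.14,15)
E
```

```text
time_s: 12.88
tcp_pos: [0.5706, 0.058, 0.1551]
ee_rot: [0.926, 0.378, -0.001, -0.002]
wrist_force: [-0.4, -0.0, -1.8]
finger_gap: 0.0088
gripper_force: 59.1
t 12.875 travel [ 1.343 -1.294 -0.237] dr [ 0.15  -0.083 -0.62 ] rows>= 5.4
```

```bash
python3 -m pendant '[{"travel":[0.4,-0.4,-0.2],"dr":[0.03,-0.015,-0.1],"hand":1},{"travel":[0.7,-0.7,-0.2],"dr":[0.06,-0.03,-0.21],"hand":1},{"travel":[1,-0.96,-0.2],"dr":[0.09,-0.05,-0.32],"hand":1},{"travel":[1,-0.96,-0.2],"dr":[0.12,-0.07,-0.44],"hand":1},{"travel":[1,-0.96,-0.2],"dr":[0.15,-0.083,-0.54],"hand":1},{"travel":[1,-0.96,-0.2],"dr":[0.15,-0.083,-0.62],"hand":1},{"travel":[1,-0.96,-0.2],"dr":[0.15,-0.083,-0.62],"hand":1}]'
python3 - <<'E'
from h import *
where(); rear(.07,.0005,.13,15)
E
```

```text
time_s: 13.75
tcp_pos: [0.5753, 0.1966, 0.1759]
ee_rot: [0.635, 0.761, -0.1, -0.083]
wrist_force: [0.1, 0.3, -1.6]
finger_gap: 0.0088
gripper_force: 59.1
rear [ 60.3 -46.7 136.6] front [-84.6 -46.1 175.3] tilt 14.94 F shaker [ 0.1  0.3 -1.6]
t 13.75 travel [0.468 0.109 0.037] dr [ 0.001  0.    -0.002] rows>= 0.8
```

```bash
python3 -m pendant '[{"travel":[0.25,0.05,0.02],"dr":[0,0,0],"hand":1},{"travel":[0.47,0.11,0.04],"dr":[0,0,0],"hand":1},{"travel":[0.47,0.11,0.04],"dr":[0,0,0],"hand":1},{"travel":[0.47,0.11,0.04],"dr":[0,0,0],"hand":1}]'
python3 - <<'E'
from h import *
where(); rear(.078,.0005,.08,15)
o=np.zeros((600,800,3),np.uint8)
for n in ("scene","side","wrist"):
    p,P=cloud(n); np.savez(n+"3.npz",p=p,P=P)
    if n=="scene": o[:390,:480]=cv2.resize(p[200:330,310:470],(480,390),interpolation=2)
    if n=="side": o[:300,480:800]=cv2.resize(p[70:190,140:268],(320,300),interpolation=2)
    if n=="wrist": o[390:600,480:760]=cv2.resize(p,(280,210)); 
cv2.imwrite("pics/m3.png",o[...,::-1])
E
```

```text
time_s: 14.25
tcp_pos: [0.5763, 0.2448, 0.17]
ee_rot: [0.634, 0.763, -0.1, -0.082]
wrist_force: [0.4, -0.1, -2.1]
finger_gap: 0.0087
gripper_force: 59.1
rear [ 70.2   0.9 130.8] front [-74.8   0.9 169.3] tilt 14.89 F shaker [ 0.3 -0.2 -2.1]
t 14.25 travel [-0.004  0.206  0.469] dr [ 0.001  0.001 -0.   ] rows>= 0.8
```

View pics/m3.png

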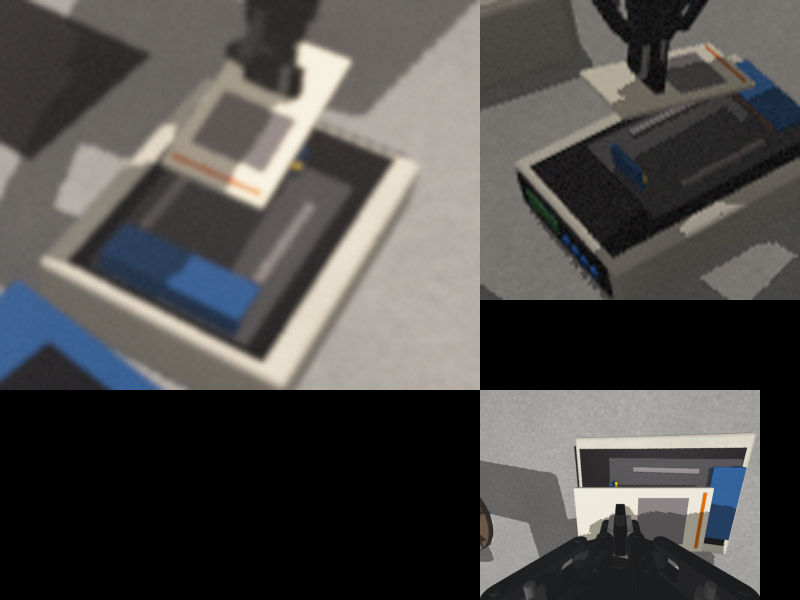

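The wrist view (bottom right) shows the panel, one rail, the yellow catch and the blue lip together, so I can measure them relative to each other. In the scene crop the panel hangs above the bed, aligned with it.

```bash
python3 - <<'E'
from h import *
for n in ("wrist","scene"):
    z=np.load(n+"3.npz"); p,P=z["p"],z["P"]; q=(P-S0)@np.stack([sx,sy,ez],1)*1e3
    x,y,zz=np.moveaxis(q,-1,0); hsv=cv2.cvtColor(p,cv2.COLOR_RGB2HSV).astype(int); H,S,V=np.moveaxis(hsv,-1,0)
    near=(abs(x)<140)&(abs(y)<100)
    pr=lambda nm,m:print(n,nm,m.sum(),"pct1/50/99",*[np.round(np.percentile(a[m],[1,50,99]),1) for a in (x,y,zz)]) if m.sum()>5 else print(n,nm,m.sum())
    lip=near&(H>98)&(H<125)&(S>120)&(zz>72)&(zz<90)
    pr("lip",lip&(x>60)); pr("wall",lip&(x<-30)); pr("nub",near&(H>18)&(H<32)&(S>140)&(zz<85))
    pr("rail+",near&(p.min(-1)>100)&(zz>60)&(zz<72)&(y>20)&(y<60)&(abs(x)<90))
    pr("rail-",near&(p.min(-1)>100)&(zz>60)&(zz<72)&(y<-20)&(y>-60)&(abs(x)<90))
    or_=near&(H>5)&(H<14)&(S>130)&(zz>95); pr("stripe",or_)
    m=near&(zz>128)&(zz<182)&(p.min(-1)>120)
    if m.sum()>50:
        c,s,a=cv2.minAreaRect(q[m][:,:2].astype(np.float32)); print(n,"panel",np.round(c,1),np.round(s,1),round(a,2))
        k=np.polyfit(x[m],zz[m],1); print("tilt",np.degrees(np.arctan(-k[0])), "z@x=0",k[1]); pr("pan",m)
E
```

```text
wrist lip 7858 pct1/50/99 [ 86.7 107.3 123.3] [-53.2  10.   54.1] [75.8 77.8 79.5]
wrist wall 83 pct1/50/99 [-63.  -59.2 -57. ] [18.7 22.6 24.7] [74.8 84.  85.8]
wrist nub 59 pct1/50/99 [-57.4 -55.3 -52.8] [16.8 20.6 24.6] [69.5 71.7 72.9]
wrist rail+ 1298 pct1/50/99 [-25.8  25.8  71.2] [43.1 47.  50.7] [63.2 65.6 67.2]
wrist rail- 0
wrist stripe 210 pct1/50/99 [61.7 63.3 65.7] [-36.8  -8.9  30.1] [137.8 139.4 140.9]
wrist panel [-0.6 -1.4] [ 80.2 145.7] 89.69
tilt 14.79651726454906 z@x=0 155.82283788801334
wrist pan 18585 pct1/50/99 [-71.4  -1.2  71.1] [-36.8  19.4  37.9] [136.6 156.3 174.8]
scene lip 668 pct1/50/99 [ 87.  108.7 124.7] [-49.9   6.5  53.9] [72.4 79.1 81.9]
scene wall 0
scene nub 2
scene rail+ 147 pct1/50/99 [-33.   20.9  70.8] [40.2 47.4 51.6] [60.2 67.3 70.8]
scene rail- 0
scene stripe 0
scene panel [-0.7  0.1] [ 81.4 145.3] 89.51
tilt 14.97508488110031 z@x=0 156.57656882687567
scene pan 1122 pct1/50/99 [-70.7  11.6  70.9] [-39.8  19.3  39.8] [136.3 153.1 176.1]
```

```bash
sed -i 's/^GY=-0.001/GY=-0.0025/' h.py; python3 - <<'E'
from h import *
rear(.077,.0005,.08,15); rear(.077,.0005,.063,15)
E
```

```text
t 14.4 travel [0.019 0.196 0.474] dr [ 0.001  0.    -0.001] rows>= 0.8
t 14.4 travel [0.019 0.24  0.638] dr [ 0.001  0.    -0.001] rows>= 1.1
```

```bash
python3 -m pendant '[{"travel":[0.02,0.1,0.2],"dr":[0,0,0],"hand":1},{"travel":[0.02,0.2,0.4],"dr":[0,0,0],"hand":1},{"travel":[0.02,0.22,0.55],"dr":[0,0,0],"hand":1},{"travel":[0.02,0.24,0.61],"dr":[0,0,0],"hand":1},{"travel":[0.02,0.24,0.638],"dr":[0,0,0],"hand":1},{"travel":[0.02,0.24,0.638],"dr":[0,0,0],"hand":1},{"travel":[0.02,0.24,0.638],"dr":[0,0,0],"hand":1}]'
python3 - <<'E'
from h import *
where(); rear(.0965,.0005,.062,15)
E
```

```text
time_s: 15.28
tcp_pos: [0.5831, 0.2477, 0.1029]
ee_rot: [0.634, 0.763, -0.099, -0.082]
wrist_force: [0.3, 1.0, -1.4]
finger_gap: 0.0087
gripper_force: 59.1
rear [77.5  1.  63.8] front [-67.5   1.  102.2] tilt 14.81 F shaker [ 0.5  0.9 -1.4]
t 15.275 travel [-0.005  0.189 -0.034] dr [ 0.002  0.    -0.   ] rows>= 0.3
```

```bash
python3 -m pendant '[{"travel":[0,0.04,0.01],"dr":[0,0,0],"hand":1},{"travel":[0,0.08,0.0],"dr":[0,0,0],"hand":1},{"travel":[0,0.08,0.0],"dr":[0,0,0],"hand":1}]'
python3 - <<'E'
from h import *
where(); rear(.0905,.0005,.061,14);  rear(.0975,.0005,.061,14)
E
```

```text
time_s: 15.65
tcp_pos: [0.5909, 0.2491, 0.1003]
ee_rot: [0.634, 0.763, -0.1, -0.082]
wrist_force: [-0.2, -0.6, -1.0]
finger_gap: 0.0086
gripper_force: 59.2
rear [85.4  0.9 61.1] front [-59.6   0.9  99.5] tilt 14.85 F shaker [-0.3 -0.5 -1. ]
t 15.65 travel [-0.004  0.048  0.003] dr [-0.009  0.    -0.   ] rows>= 0.1
t 15.65 travel [-0.004  0.115 -0.015] dr [-0.009  0.    -0.   ] rows>= 0.2
```

```bash
python3 -m pendant '[{"travel":[0,0.025,0.001],"dr":[-0.005,0,0],"hand":1},{"travel":[0,0.048,0.003],"dr":[-0.009,0,0],"hand":1},{"travel":[0,0.048,0.003],"dr":[-0.009,0,0],"hand":1}]'
python3 - <<'E'
from h import *
where(); rear(.0945,.0005,.061,14);  rear(.0985,.0005,.061,14)
E
```

```text
time_s: 16.02
tcp_pos: [0.5945, 0.2498, 0.0988]
ee_rot: [0.634, 0.763, -0.095, -0.078]
wrist_force: [-2.9, -1.0, -1.4]
finger_gap: 0.0085
gripper_force: 59.3
rear [89.5  0.9 60.8] front [-55.9   1.   97.4] tilt 14.1 F shaker [-3.  -0.5 -1.4]
t 16.025 travel [-0.005  0.047 -0.012] dr [-0.001  0.    -0.   ] rows>= 0.1
t 16.025 travel [-0.005  0.086 -0.022] dr [-0.001  0.    -0.   ] rows>= 0.1
```

```bash
python3 -m pendant '[{"travel":[0,0.02,-0.005],"dr":[0,0,0],"hand":1},{"travel":[0,0.035,-0.009],"dr":[0,0,0],"hand":1},{"travel":[0,0.05,-0.013],"dr":[0,0,0],"hand":1},{"travel":[0,0.05,-0.013],"dr":[0,0,0],"hand":1}]'
python3 - <<'E'
from h import *
where(); rear(.0970,.0005,.061,14)
E
```

```text
time_s: 16.52
tcp_pos: [0.5999, 0.2508, 0.0987]
ee_rot: [0.634, 0.763, -0.094, -0.078]
wrist_force: [-4.4, -0.1, -0.1]
finger_gap: 0.0083
gripper_force: 59.2
rear [95.1  1.  60.8] front [-50.4   1.   97.3] tilt 14.08 F shaker [-4.4  0.8 -0.1]
t 16.525 travel [-0.005  0.018 -0.005] dr [-0.001  0.    -0.   ] rows>= 0.0
```

```bash
python3 -m pendant '[{"travel":[0,0.012,-0.003],"dr":[0,0,0],"hand":1},{"travel":[-0.003,0.022,-0.005],"dr":[0,0,0],"hand":1},{"travel":[-0.003,0.022,-0.005],"dr":[0,0,0],"hand":1}]'
python3 - <<'E'
from h import *
where()
for a in ((.0979,.0608,10),(.0982,.0607,7),(.0985,.0606,4),(.0987,.0605,2),(.0988,.0603,0)): rear(a[0],.0005,a[1],a[2])
E
```

```text
time_s: 16.9
tcp_pos: [0.6022, 0.251, 0.0987]
ee_rot: [0.634, 0.763, -0.094, -0.078]
wrist_force: [-4.3, 0.5, -0.5]
finger_gap: 0.0087
gripper_force: 59.3
rear [97.3  0.7 60.8] front [-48.2   0.8  97.3] tilt 14.08 F shaker [-4.2  1.2 -0.5]
t 16.9 travel [-0.003 -0.002  0.07 ] dr [-0.045  0.    -0.   ] rows>= 0.4
t 16.9 travel [-0.003 -0.001  0.124] dr [-0.079  0.    -0.   ] rows>= 0.7
t 16.9 travel [-0.003  0.003  0.177] dr [-0.112  0.    -0.   ] rows>= 0.9
t 16.9 travel [-0.002  0.007  0.212] dr [-0.134  0.    -0.   ] rows>= 1.1
t 16.9 travel [-0.002  0.012  0.249] dr [-0.156  0.    -0.   ] rows>= 1.3
```

```bash
python3 -m pendant '[{"travel":[0,-0.001,0.035],"dr":[-0.022,0,0],"hand":1},{"travel":[0,-0.002,0.07],"dr":[-0.045,0,0],"hand":1},{"travel":[0,-0.002,0.097],"dr":[-0.062,0,0],"hand":1},{"travel":[0,-0.001,0.124],"dr":[-0.079,0,0],"hand":1},{"travel":[0,0.001,0.15],"dr":[-0.095,0,0],"hand":1},{"travel":[0,0.003,0.177],"dr":[-0.112,0,0],"hand":1},{"travel":[0,0.003,0.177],"dr":[-0.112,0,0],"hand":1}]'
python3 - <<'E'
from h import *
where()
for a in ((.0985,.0606,4),(.0987,.0605,2),(.0988,.0603,0)): rear(a[0],.0005,a[1],a[2])
E
```

```text
time_s: 17.77
tcp_pos: [0.5977, 0.2502, 0.0814]
ee_rot: [0.639, 0.769, -0.027, -0.022]
wrist_force: [-5.3, 0.5, -0.6]
finger_gap: 0.009
gripper_force: 59.4
rear [97.9  0.8 60.5] front [-51.7   0.8  71. ] tilt 4.0 F shaker [-5.1  1.5 -0.6]
t 17.775 travel [-0.003  0.006 -0.001] dr [-0.  0.  0.] rows>= 0.0
t 17.775 travel [-0.003  0.004  0.035] dr [-0.022  0.     0.   ] rows>= 0.2
t 17.775 travel [-0.003  0.002  0.072] dr [-0.044  0.     0.   ] rows>= 0.4
```

```bash
python3 -m pendant '[{"travel":[0,0.012,0.0],"dr":[0,0,0],"hand":1},{"travel":[0,0.011,0.02],"dr":[-0.012,0,0],"hand":1},{"travel":[0,0.01,0.035],"dr":[-0.022,0,0],"hand":1},{"travel":[0,0.01,0.035],"dr":[-0.022,0,0],"hand":1}]'
python3 - <<'E'
from h import *
where()
rear(.0987,.0005,.0603,0)
E
```

```text
time_s: 18.27
tcp_pos: [0.5985, 0.2503, 0.0778]
ee_rot: [0.639, 0.769, -0.014, -0.011]
wrist_force: [-5.2, 0.4, 0.7]
finger_gap: 0.0084
gripper_force: 59.4
rear [99.4  0.8 60.3] front [-50.5   0.8  65.6] tilt 2.01 F shaker [-5.1  1.4  0.7]
t 18.275 travel [-0.003 -0.012  0.036] dr [-0.022  0.     0.   ] rows>= 0.2
```

Front edge is past the nub with only spring force felt. Next I flatten it onto the bed.

```bash
python3 -m pendant '[{"travel":[0,-0.003,0.018],"dr":[-0.011,0,0],"hand":1},{"travel":[0,-0.005,0.036],"dr":[-0.022,0,0],"hand":1},{"travel":[0,-0.005,0.038],"dr":[-0.023,0,0],"hand":1},{"travel":[0,-0.005,0.038],"dr":[-0.023,0,0],"hand":1}]'
python3 - <<'E'
from h import *
where()
E
```

```text
time_s: 18.77
tcp_pos: [0.5981, 0.2502, 0.0741]
ee_rot: [0.639, 0.769, 0.0, 0.001]
wrist_force: [-5.5, -1.3, -0.1]
finger_gap: 0.0089
gripper_force: 59.4
rear [99.6  0.7 60.2] front [-50.4   0.7  60.1] tilt -0.06 F shaker [-5.6 -0.3 -0.1]
```

```bash
python3 -m pendant '[{"travel":[0,0,0.007],"dr":[0,0,0],"hand":1},{"travel":[0,-0.02,0.007],"dr":[0,0,0],"hand":1},{"travel":[0,-0.04,0.007],"dr":[0,0,0],"hand":1},{"travel":[0,-0.055,0.007],"dr":[0,0,0],"hand":1},{"travel":[0,-0.055,0.007],"dr":[0,0,0],"hand":1}]'
python3 - <<'E'
from h import *
where()
E
```

```text
time_s: 19.4
tcp_pos: [0.5937, 0.2494, 0.074]
ee_rot: [0.639, 0.769, 0.001, 0.001]
wrist_force: [-3.1, 0.5, 5.9]
finger_gap: 0.0087
gripper_force: 60.4
rear [95.1  0.8 60.3] front [-54.9   0.8  59.9] tilt -0.17 F shaker [-3.   1.   5.9]
```

```bash
python3 -m pendant '[{"travel":[0,-0.012,0],"dr":[0,0,0],"hand":1},{"travel":[0,-0.012,0],"dr":[0,0,0],"hand":0.6},{"travel":[0,-0.012,0],"dr":[0,0,0],"hand":0.6},{"travel":[0,-0.012,0],"dr":[0,0,0],"hand":0.6},{"travel":[0,-0.012,-0.1],"dr":[0,0,0],"hand":0.6},{"travel":[0,-0.012,-0.4],"dr":[0,0,0],"hand":0.6},{"travel":[0,-0.012,-0.8],"dr":[0,0,0],"hand":0.6},{"travel":[0,-0.012,-1],"dr":[0,0,0],"hand":0.6}]'
python3 -m pendant '[{"travel":[-0.3,-0.5,-0.4],"dr":[0,0,0],"hand":0.6},{"travel":[-0.3,-0.5,-0.4],"dr":[0,0,0],"hand":0.6},{"travel":[-0.3,-0.5,-0.4],"dr":[0,0,0],"hand":0.6}]'
python3 - <<'E'
from h import *
st()
o=np.zeros((600,800,3),np.uint8)
for n in ("wrist","scene","side"):
    p,P=cloud(n); q=(P-S0)@np.stack([sx,sy,ez],1)*1e3; x,y,zz=np.moveaxis(q,-1,0)
    m=(zz>60)&(zz<72)&(abs(y)<42)&(x>-75)&(x<90)&(p.min(-1)>120)
    k=np.linalg.lstsq(np.c_[x[m],y[m],np.ones(m.sum())],zz[m],rcond=None)[0]
    print(n,m.sum(),np.round(np.percentile(x[m],[1,99]),1),np.round(np.percentile(y[m],[1,99]),1),"tilt deg",np.round(np.degrees(k[:2]),2),"z0",k[2])
    if n=="wrist": o[:420,:560]=p
    if n=="side": o[420:600,560:800]=cv2.resize(p[80:185,140:280],(240,180))
    if n=="scene": o[:180,560:800]=cv2.resize(p[210:330,310:470],(240,180))
cv2.imwrite("pics/f.png",o[...,::-1])
E
```

```text
time_s: 20.4
tcp_pos: [0.5927, 0.2493, 0.1764]
ee_rot: [0.639, 0.769, 0.002, 0.001]
wrist_force: [-0.3, -0.2, -0.8]
finger_gap: 0.0342
gripper_force: 0.0
time_s: 20.78
tcp_pos: [0.5484, 0.2103, 0.2145]
ee_rot: [0.639, 0.769, 0.001, 0.001]
wrist_force: [0.6, -0.6, 0.2]
finger_gap: 0.0342
gripper_force: 0.0
20.775 [0.5484 0.2103 0.2145] [0.639 0.769 0.001 0.001] [ 0.6 -0.6  0.2] 0.034204680372957125 0.0
wrist 10451 [-53.5  88.3] [-39.2  39.9] tilt deg [ 0.03 -0.17] z0 65.91555582562994
scene 1199 [-58.4  73.5] [-41.2  41.1] tilt deg [0.4  0.06] z0 66.80512137137126
side 628 [-51.3  81.6] [-39.9  39.6] tilt deg [-0.06 -0.32] z0 65.63000347830439
```

View pics/f.png

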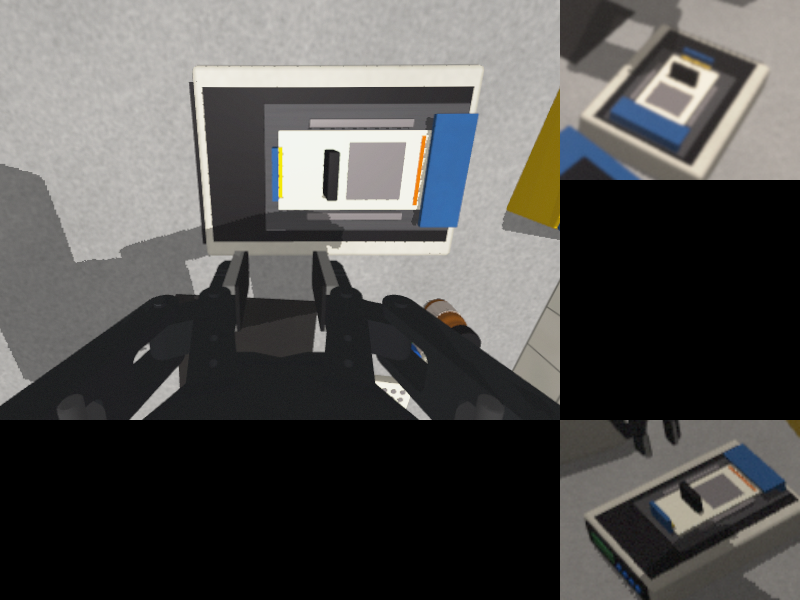

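The panel lies flat between the rails, with its top at 66 mm. The yellow nub overlaps its front edge at (280,172) and its striped edge is under the blue lip at (422,170). The gripper is clear, so I'm handing in.

```bash
python3 -c "
from cell import env; print(env.job_done())"
```

```text
the job is handed in; nothing more can be done
None
```

The panel was laid on the mat and let go, then hooked under the lip and fitted. The last pictures show it flat on the shaker's bed, under both lip and catch with the gripper clear. The job is handed in; no verdict came back.

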